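# Flip a sample plate on the turn-over stand

## Task

Turn the rectangular steel sample plate over with the turn-over stand, so that it ends lying in the stand's catch bed with its two black pads facing down. Hold it level with the pads up just above the ramp's raised edge, its long sides square to the edge and its middle a little beyond the edge on the bed side, then let go, so that its rear half strikes the edge and the plate flips by itself as it falls. Do not turn it over with the gripper, and leave the round disc and the narrow bar where they lie.

Things in the scene. Friction and masses are not known exactly. Their poses are not given: they have to be found in the camera images.
- sample_plate: Sample plate: the rectangular one of three loose dark steel pieces lying flat on the bench, 64 x 50 x 8 mm, 55 to 90 g, with two round flush black pads (23 mm across) on its upper face; the lower face is plain. Origin at its centre, x along the 64 mm side, y along the 50 mm side (grasp across y), z out of the face with the pads, up at the start.
- turnover_stand: Turn-over stand, fixed, place and yaw vary; 215 x 106 mm. A bare steel ramp, 84 mm wide, climbs at 40 degrees from the robot's side to a free straight edge. Past the edge and partly under it is the catch bed: steel floor, sloping 11 degrees down towards the ramp, in grey side walls (42 mm high, y = -50 and 50) and an end wall (65 high, x = 108). Origin on the bench below the middle of the edge; z up.
- ramp_edge (a point): Middle of the ramp's raised edge, 115 mm above the bench; x points level from the edge over the bed (roughly away from the robot), y along the edge. A plate let go level, its x along this x (either way round), its centre 5 to 22 mm beyond the edge (best 14) and its underside 5 to 30 mm above it, flips. Centred farther back it slides down the ramp; 30 mm or more beyond, it may fall without flipping.
- sample_disc: Bystander: a round dark steel disc, 56 mm across, 8 mm thick, one black pad in the middle, lying on the bench. Origin at its centre.
- sample_bar: Bystander: a narrow dark steel bar, 90 x 22 x 8 mm, three small black pads, lying on the bench. Origin at its centre, x along its length.
There are look-alikes about, which are no part of the job. What is shaped like the sample_plate but blue or purple is not meant.

How it is judged:
By the outcome, as a careful person would: the job done as asked, in the order asked, and still so for the second after the job is handed in, with the robot touching nothing.
It also fails if it takes over 35 s, if anything falls off the work surface, if the arm or the gripper's body presses on something with over 40 N, if the wrist force passes 120 N, or if a joint passes its speed limit or range.

## Robot

A 6-joint arm with a two-finger parallel gripper is mounted at the origin on a cart in front of the work surface, level with it; the furniture and walls round the work are solid. World frame = base frame: x ahead of the robot, y to its left, z up, the work surface at z = 0. Lengths are in m, angles in rad, forces in N, time in s.
With the tool pointing down it reaches from about 0.35 to 0.975 m from the base axis. Payload 7.1 kg.
Tool frame: the origin (TCP) lies on the centre line of the jaws, within the pads' length; the fingertips stand 19 mm ahead of it and the grasp point (between the pads) is the TCP; z points along the fingers, y is the line along which they close (so a half turn about z gives the same grasp; the last joint's range is limited). The gripper opens to 88 mm and grips with 3 to 60 N. Pads are 20 mm wide; open, the fingers measure 115 mm over their backs; the gripper's body (75 mm by 178 mm) begins 61 mm behind the grasp point.
Start: joints at [-1.126, 0.423, 1.63, -0, 1.089, -0.019], TCP at [0.28, -0.559, 0.242] pointing down, gripper open.
Joint ranges: [-3, 3], [-0.9, 2.11], [0.09, 2.58], [-1.31, 4.45], [0.11, 2.69], [-2.54, 2.54]. Speed limits (rad/s): [2.39, 2.39, 3.01, 3.14, 3.14, 3.14].

## Interface

Orientations are given as a unit quaternion [x, y, z, w].
In Python, from rig import read_state, cams, job gives the robot as it stands.
- The arm moves only by the tool move_arm, never from a script. Its argument "increments" is a list of rows, each a list of 3 entries, a list of its own where there are three numbers: the finger opening in m, from 0 to 0.0878, then the shift along the tool's x, y, z in m, then the turn about the tool's z in degrees. In form: [[fingers, [x, y, z], turn], ...]. A call has 1 to 5 rows; each row shifts and turns the commanded pose from where the row before left it, along the tool's axes as they then stand; what a row does not reach is not made up. A row lasts 1/10 s, in which the tool goes at most 50 mm and 8.59 degrees, less where a joint would pass 70% of its speed; a pose out of reach is approached as far as the arm can. A call with a gripper value outside its range is refused whole. The fingers move at their own pace and stop on an object; the grip force is fixed at half the most. Time passes only in rows, so rows that do not move let the fingers close. It gives the time, the measured TCP pose, the force, the opening and the grip force at its end, in the units of the state.
- read_state(): the state, without advancing time (a new reading comes with each control period).
- cams.get_image(name): name is "scene" or "top" or "wrist"; returns a dict with "color" (400x640x3 uint8, red, green, blue), "fx", "fy", "cx", "cy" (pixels), "rvec" (rotation vector, rad) and "tvec" (3), from world to camera coordinates, as OpenCV has them. Camera axes: x right, y down, z forward; pixel columns grow to the right and rows downward; lengths in m; the calibration is good to about 2 mm. A picture is of the moment at which its call begins. There is no depth.
- job.close_job(): hands the job in; it is judged then, once.
The state is a dict: "time_s": time; "q": joint angles; "qvel": joint speeds; "effort": joint torques, N m; "position": TCP position; "eef_rot": TCP orientation; "force": force on the tool from outside, world axes, zero at the start; "ft_torque": the same for the moment, N m; "gripper_width": opening from 0.0 (shut) to 1.0 (fully open); "grasp_force": force on a finger pad.
Only numpy, scipy, OpenCV 4.12 (cv2) and the standard library are available. Lean on these libraries where they do the work, as an engineer would, in place of code of your own. Each camera call takes 0.05 s, during which the arm holds its last target. There are 200 camera calls.

## Working session

There is one attempt and no reset: what is moved stays moved. The work goes in short steps, Python scripts to look and compute and a tool call to move; the robot and the scene stay as the last step left them, time stands still between calls to the robot, and variables do not carry over. Pictures are saved under pics/ and viewed, at most 10 in all, crops included, and the job is handed in when it is done.

Besides the shell and the picture viewer there is one more tool, called by a JSON object that holds its "op" and its "data". move_arm: Moves the arm, as the interface text tells. Its arguments: {"type":"object","properties":{"increments":{"type":"array"}},"required":["increments"]}

```bash
mkdir -p pics; cat > h.py <<'E'
import cv2,numpy as np
from rig import read_state,cams,job
def snap(n,f):
    d=cams.get_image(n); cv2.imwrite(f'pics/{f}.png',d['color'][:,:,::-1]); np.save(f'pics/{f}.npy',{k:d[k] for k in d if k!='color'},allow_pickle=True); return d
def ray(d,uv,z):
    R=cv2.Rodrigues(np.array(d['rvec'],float))[0]; t=np.array(d['tvec'],float).ravel()
    c=-R.T@t; v=R.T@np.array([(uv[0]-d['cx'])/d['fx'],(uv[1]-d['cy'])/d['fy'],1]); return c+v*(z-c[2])/v[2]
def load(f): return np.load(f'pics/{f}.npy',allow_pickle=True).item()
def proj(d,p): return cv2.projectPoints(np.array(p,float).reshape(-1,3),np.array(d['rvec'],float),np.array(d['tvec'],float),np.array([[d['fx'],0,d['cx']],[0,d['fy'],d['cy']],[0,0,1]]),None)[0].reshape(-1,2)
E
python3 - <<'E'
from h import *
a=snap('top','top0');b=snap('scene','scene0')
for d in(a,b):
    R=cv2.Rodrigues(np.array(d['rvec'],float))[0];print(-R.T@np.array(d['tvec']).ravel(),d['fx'])
print(read_state())
E
```

```text
[ 0.35948115 -0.0276832   0.96395103] 409.6565129473958
[-0.21023043  0.48104431  0.63095252] 473.1048250243686
{'time_s': 0.1, 'q': array([-1.12599140e+00,  4.23769354e-01,  1.63059859e+00, -1.79990980e-05,
        1.08860905e+00, -1.89426678e-02]), 'qvel': array([-3.46235720e-04, -6.03379250e-05,  1.83205805e-04, -1.16030095e-03,
        5.43679600e-04, -8.16139941e-04]), 'effort': array([-9.40125051e-05, -5.45611238e+01, -2.74323821e+01,  6.45422889e-02,
        1.88067835e-02, -6.26766837e-05]), 'position': array([ 0.27941106, -0.55853513,  0.24098222]), 'eef_rot': array([ 9.73236309e-01,  2.29805588e-01, -1.54064677e-04, -6.74857123e-04]), 'force': array([0.48003589, 0.04924386, 0.52182934]), 'ft_torque': array([0.02184477, 0.00502307, 0.05604959]), 'grasp_force': 0.0, 'gripper_width': 1.0007638419549636}
```

View pics/top0.png

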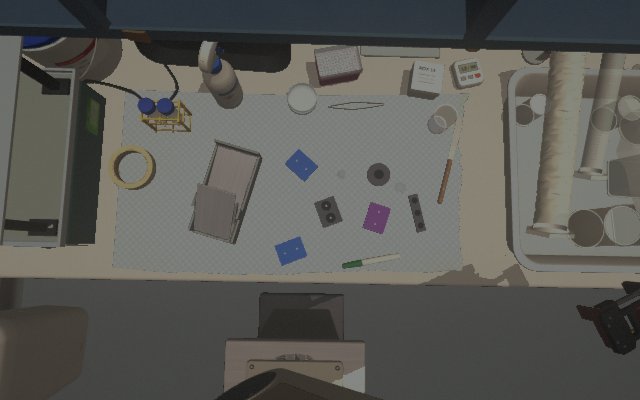

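View pics/scene0.png

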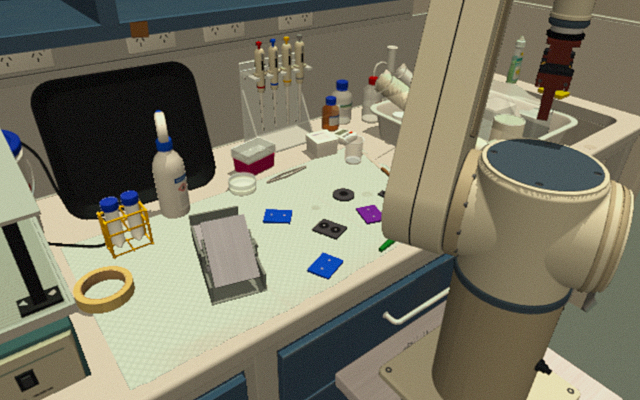

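The top view shows these candidates:
- Dark rectangular plate with two pads, at (328,212).
- Blue look-alikes at (301,165) and (291,250).
- Purple look-alike at (376,218).
- Disc at (378,174).
- Bar at (417,213).

The stand is at (225,192). Only the piece at (328,212) is dark steel, rectangular and has two pads, so I'll confirm it in an enlarged crop.

```bash
python3 - <<'E'
from h import *
im=cv2.imread('pics/top0.png')[130:250,185:350]
im=cv2.resize(im,None,fx=4.8,fy=4.8,interpolation=cv2.INTER_CUBIC); im=cv2.convertScaleAbs(im,alpha=1.6)
cv2.imwrite('pics/crop0.png',im)
d=load('top0')
full=cv2.imread('pics/top0.png')
sub=full[190:235,308:350].astype(int); g=sub.max(2)
m=(g<95).astype(np.uint8); n,l,s,c=cv2.connectedComponentsWithStats(m); k=1+np.argmax(s[1:,4]); print(s[k])
pts=np.argwhere(l==k)[:,::-1].astype(np.float32)+[308,190]
w=np.array([ray(d,p,0.008)[:2] for p in pts])
r=cv2.minAreaRect((w*1000).astype(np.float32));print('plate',r,w.mean(0), cv2.boxPoints(r))
print(g[::4,::3])
E
```

```text
[  6   6  29  32 570]
plate ((447.5068054199219, -69.4056396484375), (63.99135971069336, 50.00070571899414), 21.3516902923584) [ 0.44722897 -0.06941431] [[ 408.6048   -57.77059]
 [ 426.80963 -104.33941]
 [ 486.4088   -81.04069]
 [ 468.20398  -34.47187]]
[[130 124 129 128 126 127 127 130 125 129 125 129 124 130]
 [124 129 126 126 127 125 129 124 131 123 129 122 128 125]
 [128 124 126 125 126 125  89  75  73 125 125 128 124 129]
 [129 125 124  73  73  51  51  59  72  76 128 127 126 126]
 [124 131 124  73  74  50 118  51  73  71 127 125 128 125]
 [130 124 129  73  71  70  58  71  73  72  75 128 123 128]
 [124 130 126 126  71  71  72  49  48  72  72 120 130 123]
 [127 128 126 127  73  70  52  62  54  60  71  77 127 129]
 [130 124 130 124 127  71  72  57  60  72  76 128 126 128]
 [123 129 124 129 125  73  82 122 128 122 129 124 129 124]
 [128 124 129 125 128 124 126 129 124 129 123 129 123 130]
 [125 129 126 127 123 128 125 126 129 123 129 124 129 125]]
```

View pics/crop0.png

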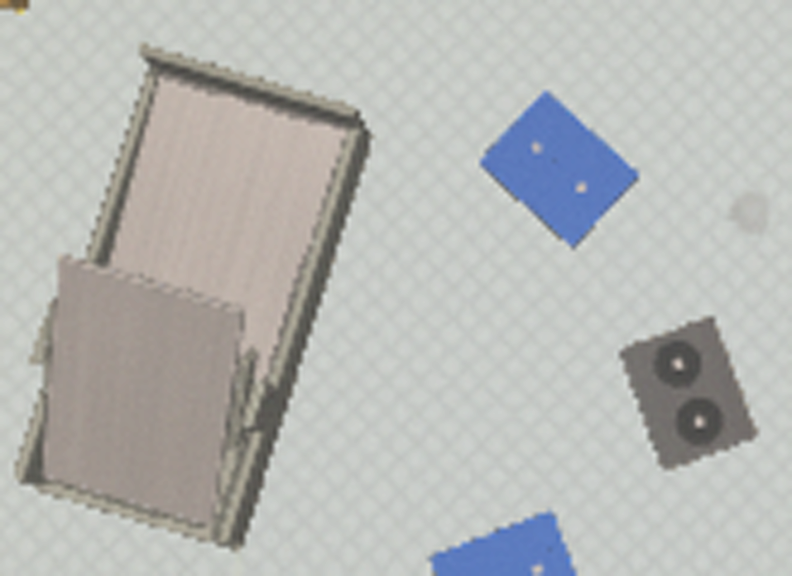

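The crop confirms the dark plate with two round pads at about (328,212). The blue pieces differ, and the ramp edge runs from about (197.5,183.1) to (235.2,194.2).

```bash
python3 - <<'E'
from h import *
from scipy.spatial.transform import Rotation as Ro
d=load('top0')
f=lambda u,v,z: ray(d,(185+(u+.5)/4.8-.5,130+(v+.5)/4.8-.5),z)
a=f(62,257,.115);b=f(243,310,.115);e=(a+b)/2
t=(b-a)[:2];print('edge',a,b,e,np.linalg.norm(t),'yaw',np.degrees(np.arctan2(t[0],-t[1])))
yaw=np.arctan2(t[0],-t[1])
# x axis = edge dir (left->right = -y) rotated: y axis=-t
y=-t/np.linalg.norm(t);x=np.array([y[1],-y[0]]);print('x',x,'deg',np.degrees(np.arctan2(x[1],x[0])))
p=f(143,45,.065);q=f(358,112,.065)
for w in(p,q): print('endwall in stand',(w[:2]-e[:2])@x,(w[:2]-e[:2])@y)
# best fit on corners: overlay check of foot corners
for u,v in((20,480),(238,548)):
    w=f(u,v,.01);print('foot',(w[:2]-e[:2])@x,(w[:2]-e[:2])@y)
s=read_state();R=Ro.from_quat(s['eef_rot']).as_matrix();print(R.round(3),s['position'])
print(R.T@(np.array([.4475,-.0694,.10])-s['position']))
E
```

```text
edge [0.49115969 0.20802701 0.115     ] [0.46970764 0.12880233 0.115     ] [0.48043367 0.16841467 0.115     ] 0.08207764308544646 yaw -15.150947636008093
x [ 0.96524061 -0.26136291] deg -15.150947636008093
endwall in stand 0.10945051251475386 0.05149772059697329
endwall in stand 0.10748462870242873 -0.0535891405811304
foot -0.10095880597879567 0.058996001187550884
foot -0.10272614126560078 -0.051249242671128764
[[ 0.894  0.447 -0.001]
 [ 0.447 -0.894  0.001]
 [ 0.    -0.001 -1.   ]] [ 0.27941106 -0.55853513  0.24098222]
[ 0.36912899 -0.36208858  0.14148743]
```

{"op": "move_arm", "data": {"increments": [[0.0878, [0.035, -0.034, 0], 1], [0.0878, [0.035, -0.034, 0], 1], [0.0878, [0.035, -0.034, 0], 1], [0.0878, [0.035, -0.034, 0], 1], [0.0878, [0.035, -0.034, 0], 1]]}}

```text
time_s: 0.6
position: [0.3681, -0.3297, 0.2414]
eef_rot: [0.982, 0.187, -0.0, -0.0]
force: [0.4, -0.5, -0.2]
gripper_width: 1.003
grasp_force: 0.0
```

{"op": "move_arm", "data": {"increments": [[0.0878, [0.028, -0.035, 0], 0], [0.0878, [0.028, -0.035, 0], 0], [0.0878, [0.028, -0.035, 0], 0], [0.0878, [0.028, -0.035, 0.02], 0], [0.0878, [0.028, -0.035, 0.02], 0]]}}

```text
time_s: 1.1
position: [0.4345, -0.1158, 0.2017]
eef_rot: [0.982, 0.187, 0.001, 0.0]
force: [0.6, -0.5, -0.1]
gripper_width: 0.994
grasp_force: 0.0
```

{"op": "move_arm", "data": {"increments": [[0.0878, [0, 0, 0.02], 0], [0.0878, [0, 0, 0], 0], [0.0878, [0, 0, 0], 0]]}}

```text
time_s: 1.4
position: [0.4337, -0.1175, 0.1817]
eef_rot: [0.982, 0.187, -0.001, -0.0]
force: [0.8, -0.4, -0.6]
gripper_width: 1.001
grasp_force: 0.0
```

```bash
python3 - <<'E'
from h import *
from scipy.spatial.transform import Rotation as Ro
d=snap('wrist','w1')
s=read_state();R=Ro.from_quat(s['eef_rot']).as_matrix();print(s['position'],R[:,0])
print('delta tool',R.T@(np.array([.4475,-.0694,.022])-s['position']))
P=[ray(d,(u,v),0) for u,v in((0,0),(639,399))];print(P,proj(d,[.4475,-.0694,.008]))
E
```

```text
[ 0.43410322 -0.1180545   0.18222256] [9.30240425e-01 3.66950509e-01 2.73934686e-04]
delta tool [ 0.03027213 -0.04039554  0.16021798]
[array([0.47669838, 0.20777455, 0.        ]), array([ 0.30841344, -0.60396734,  0.        ])] [[283.40647371 147.31077387]]
```

View pics/w1.png

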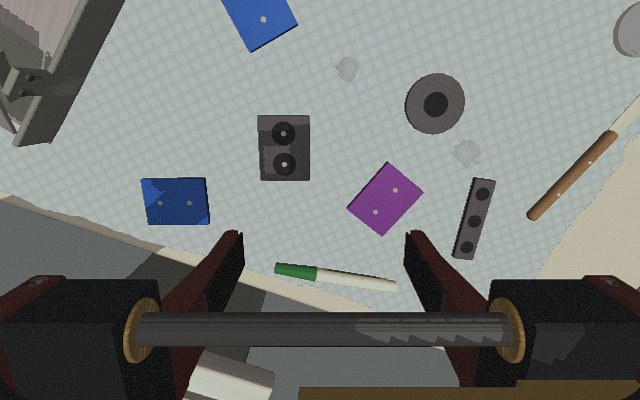

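The wrist view shows the plate centred at about (284,148), which matches my prediction of (283,147), and it lines up with the jaws. I'll descend and grasp.

{"op": "move_arm", "data": {"increments": [[0.0878, [0.015, -0.02, 0.02], 0], [0.0878, [0.015, -0.02, 0.04], 0], [0.0878, [0, 0, 0.04], 0], [0.0878, [0, 0, 0.035], 0], [0.0878, [0, 0, 0], 0]]}}

```text
time_s: 1.95
position: [0.445, -0.0697, 0.0442]
eef_rot: [0.982, 0.186, -0.003, -0.001]
force: [-0.0, 1.3, -0.2]
gripper_width: 1.001
grasp_force: 0.0
```

{"op": "move_arm", "data": {"increments": [[0.0878, [0.002, 0, 0.012], 0], [0.0878, [0, 0, 0.01], 0], [0.0878, [0, 0, 0], 0], [0.0878, [0, 0, 0], 0]]}}

```text
time_s: 2.35
position: [0.4495, -0.0687, 0.0255]
eef_rot: [0.982, 0.187, 0.001, 0.0]
force: [-0.0, -0.0, -0.0]
gripper_width: 1.002
grasp_force: 0.0
```

{"op": "move_arm", "data": {"increments": [[0.0878, [-0.002, 0, 0.0035], 0], [0.0878, [0, 0, 0], 0], [0.04, [0, 0, 0], 0], [0.04, [0, 0, 0], 0], [0.04, [0, 0, 0], 0]]}}

```text
time_s: 2.85
position: [0.4471, -0.0692, 0.0213]
eef_rot: [0.982, 0.187, 0.0, 0.0]
force: [-0.7, -0.2, 0.2]
gripper_width: 0.766
grasp_force: 0.0
```

{"op": "move_arm", "data": {"increments": [[0.04, [0, 0, 0], 0], [0.04, [0, 0, 0], 0], [0.04, [0, 0, 0], 0], [0.04, [0, 0, 0], 0], [0.04, [0, 0, 0], 0]]}}

```text
time_s: 3.35
position: [0.4471, -0.0692, 0.0212]
eef_rot: [0.982, 0.187, 0.0, 0.0]
force: [-0.2, -0.5, 0.0]
gripper_width: 0.567
grasp_force: 30.0
```

{"op": "move_arm", "data": {"increments": [[0.04, [0, 0, -0.03], 0], [0.04, [0, 0, -0.04], 0], [0.04, [0, 0, -0.04], 0], [0.04, [0, 0, -0.04], 5], [0.04, [0, 0, -0.03], 5]]}}

```text
time_s: 3.85
position: [0.4473, -0.0692, 0.2035]
eef_rot: [0.995, 0.099, 0.001, 0.0]
force: [0.4, -0.2, -1.0]
gripper_width: 0.566
grasp_force: 30.0
```

{"op": "move_arm", "data": {"increments": [[0.04, [0, 0, 0], 6], [0.04, [0, 0, 0], 6], [0.04, [0, 0, 0], 6], [0.04, [0, 0, 0], 6], [0.04, [0, 0, 0], 3.5]]}}

```text
time_s: 4.35
position: [0.4467, -0.0691, 0.2011]
eef_rot: [0.99, -0.14, -0.0, -0.0]
force: [-0.2, -0.5, -0.7]
gripper_width: 0.56
grasp_force: 30.0
```

```bash
python3 - <<'E'
from h import *
from scipy.spatial.transform import Rotation as Ro
s=read_state();R=Ro.from_quat(s['eef_rot']).as_matrix();print(s['position'],np.degrees(np.arctan2(R[1,0],R[0,0])),s['gripper_width'],s['grasp_force'],s['q'].round(2))
a=np.radians(-16);t=np.array([.4804,.1684,.20])+.014*np.array([np.cos(a),np.sin(a),0])
print(t,'delta tool',R.T@(t-s['position']))
E
```

```text
[ 0.44670367 -0.06912995  0.20105359] -16.143350741807925 0.5604775716282505 29.99867856502533 [-0.18  0.23  2.03  0.    0.88  1.67]
[0.49385766 0.16454108 0.2       ] delta tool [-0.01967509 -0.23756797  0.00105387]
```

{"op": "move_arm", "data": {"increments": [[0.04, [-0.004, -0.035, 0], 0], [0.04, [-0.004, -0.035, 0], 0], [0.04, [-0.004, -0.035, 0], 0], [0.04, [0, 0, 0], 0], [0.04, [0, 0, 0], 0]]}}

```text
time_s: 4.85
position: [0.464, 0.0355, 0.2009]
eef_rot: [0.991, -0.138, -0.0, 0.0]
force: [-0.4, -0.7, -0.1]
gripper_width: 0.568
grasp_force: 30.0
```

```bash
python3 - <<'E'
from h import *
d=snap('wrist','w2');s=read_state();print(s['position'])
a=np.radians(-16);x=np.array([np.cos(a),np.sin(a),0]);y=np.array([-x[1],x[0],0]);e=np.array([.4804,.1684,.115])
print(proj(d,[e+.042*y,e-.042*y]).round(1))
E
```

```text
[0.4638869  0.03490384 0.20094467]
[[ 94.7 231.4]
 [204.8 231.8]]
```

View pics/w2.png

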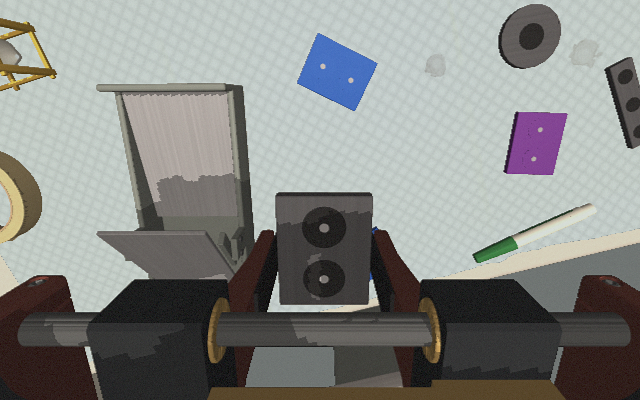

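The edge shows from (97,232) to (205,233), against a predicted (95,231) to (205,232), so my estimate is good. The plate is held level with its pads up.

{"op": "move_arm", "data": {"increments": [[0.04, [-0.0018, -0.033, 0], 0], [0.04, [-0.0018, -0.033, 0], 0], [0.04, [-0.0018, -0.033, 0.01], 0], [0.04, [-0.0015, -0.033, 0.015], 0], [0.04, [0, 0, 0.015], 0]]}}

```text
time_s: 5.4
position: [0.4955, 0.1656, 0.1611]
eef_rot: [0.99, -0.138, 0.001, -0.001]
force: [-0.8, 0.3, -0.7]
gripper_width: 0.566
grasp_force: 30.0
```

{"op": "move_arm", "data": {"increments": [[0.04, [0, 0, 0.005], 0], [0.04, [0, 0, 0], 0], [0.04, [0, 0, 0], 0], [0.04, [0, 0, 0], 0], [0.04, [0, 0, 0], 0]]}}

```text
time_s: 5.9
position: [0.4943, 0.1635, 0.1569]
eef_rot: [0.99, -0.139, 0.001, -0.0]
force: [0.5, 0.1, -1.6]
gripper_width: 0.561
grasp_force: 30.0
```

```bash
python3 - <<'E'
from h import *
from scipy.spatial.transform import Rotation as Ro
s=read_state();R=Ro.from_quat(s['eef_rot']).as_matrix();print(s['position'],np.degrees(np.arctan2(R[1,0],R[0,0])),s['qvel'].round(3),s['force'])
a=np.radians(-16);x=np.array([np.cos(a),np.sin(a),0]);e=np.array([.4800,.1677,.115])
print('beyond edge',(s['position']-e)@x,'delta tool',R.T@(e+.014*x+[0,0,.037]-s['position']))
d=snap('wrist','w3')
P=[s['position']+R@np.array([i*.032,j*.025,.0138]) for i,j in((1,1),(1,-1),(-1,-1),(-1,1))];print(proj(d,P).round(1))
sc=cams.get_image('scene')['color'][:,:,::-1][150:310,150:350]
im=np.hstack([d['color'][:,:,::-1][150:390,120:500],cv2.resize(sc,(300,240),interpolation=cv2.INTER_CUBIC)]);cv2.imwrite('pics/c3.png',im)
E
```

```text
[0.49431639 0.16346762 0.15686744] -15.977655972679443 [ 0.005  0.002 -0.001 -0.001 -0.004 -0.001] [ 0.47513766  0.09338583 -1.62385109]
beyond edge 0.014928402767574067 delta tool [-0.00093312 -0.00011965  0.0048666 ]
[[372.1 193.3]
 [273.1 193.2]
 [278.3 302.2]
 [367.2 302.3]]
```

View pics/c3.png

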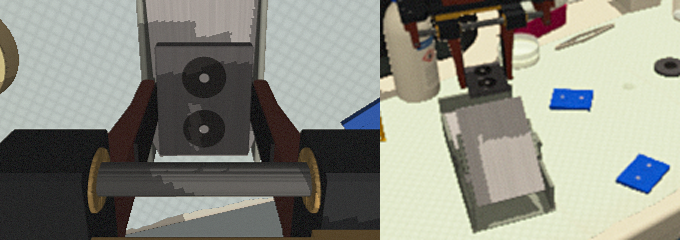

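The plate sits over the edge, but the perspective hints at a slight pitch in the grip. I'll measure that before release.

```bash
python3 - <<'E'
from h import *
from scipy.spatial.transform import Rotation as Ro
d=load('w2');im=cv2.imread('pics/w2.png')
big=cv2.resize(im[180:320,250:400],None,fx=5,fy=4.2857*1.0,interpolation=cv2.INTER_CUBIC);cv2.imwrite('pics/c4.png',cv2.convertScaleAbs(big,alpha=1.8))
g=im.max(2)
print(d['fx'])
for r in range(188,312,6): print(r,g[r,268:284],g[r,362:380])
for c in (300,345): print(c,g[186:200,c],g[296:312,c])
E
```

```text
325.6878347534317
188 [207 199 198 199 204 205 205 206 202 200 201 196 201 201 200 203] [195 199 202 201 207 207 208 208 208 205 208 202 199 202 200 203 205 203]
194 [195 198 196 199 200 204 209 217 106  40  44  47  39  44  50  45] [ 47  42  46  45  46  49  45  51  38  40 186 204 199 202 204 206 203 206]
200 [207 209 209 209 208 207 208 113  88  92  93  93  92  94  93  92] [ 90  94  96  93  91  97  91  96  93  96  76 199 215 209 204 202 204 198]
206 [206 204 202 197 197 199 205 113  88  93  91  96  86  95  93  91] [ 93  97  91  96  96  95  94  96  99  96  77 187 201 199 205 204 206 205]
212 [196 196 201 204 208 210 215 121  84  92  95  96  93  95  96  92] [ 98  97  74  63  64  64  65  61  92  93 100 199 213 211 207 206 206 204]
218 [202 205 206 202 204 199 203 200 111  83  91  95  94  94  90  93] [ 60  65  61  62  65  60  70  65  65  51 198 207 201 200 193 198 200 201]
224 [199 201 200 203 197 196 202 212 108  57  61  93  73  69  66  60] [ 63  66  63  62  64  66  65  65  68  53 192 201 201 203 207 208 208 209]
230 [ 54  61  67  70  65 199 215 219 109  55  65  65  65  67  67  63] [ 60
[... 1275 characters left out ...]
 21  24  23]
296 [ 20  25   5 207 210 205 204 195 194 197 206 105  57  61  64  65] [ 63  59  65  63  60  58  86 188 200 199 205 209 208 211 223 108  15  21]
302 [ 11  39 189 198 197 199 204 205 206 207 213 148  75  56  61  66] [ 58  61  63  65  63  50 116 206 219 214 213 215 213 213 215 222 148  59]
308 [188 203 201 204 207 207 208 208 208 205 200 199 200 197 199 193] [200 201 192 139 111  82  78  66  64  59  62  66  61  67  64  65  67  72]
300 [206 201 201 201 203 217  85  46  47  40  77  86  93  96] [ 65  62  64  61  59  63  60  59  90 205 202 197 195 198 205 217]
345 [207 211 206 205 203 208  95  44  45  44  80  90  96  93] [ 68  65  67  65  67  67  67  57  92 215 217 212 213 214 215 224]
```

View pics/c4.png

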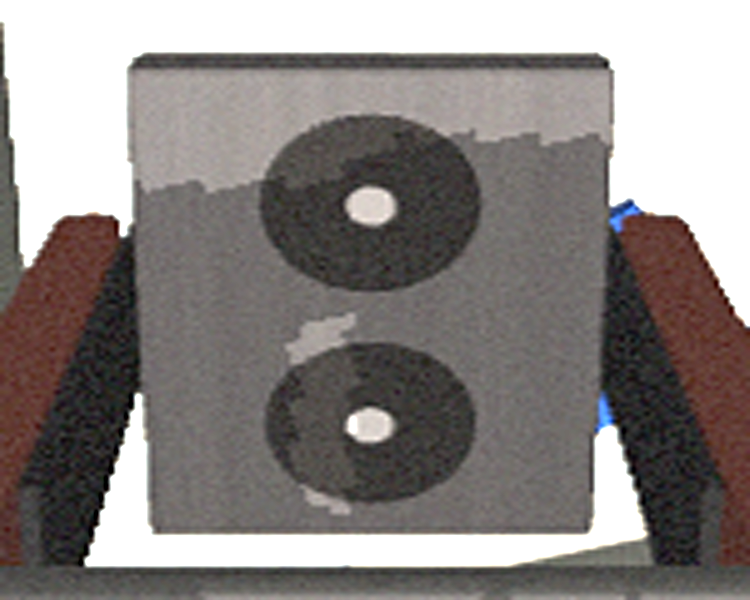

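```bash
python3 - <<'E'
from h import *
from scipy.spatial.transform import Rotation as Ro
d=load('w2');K=np.array([[d['fx'],0,d['cx']],[0,d['fy'],d['cy']],[0,0,1]])
o=np.array([[1,1],[1,-1],[-1,-1],[-1,1]])*[.032,.025];o=np.c_[o,np.zeros(4)]
s=read_state();
img=np.array([[275.3,196],[373,196],[368.6,304.3],[279.2,304.3]])
# top view: left is +y_stand
ok,r,t=cv2.solvePnP(o,img,K,None)
Rc=cv2.Rodrigues(np.array(d['rvec'],float))[0];tc=np.array(d['tvec']).ravel()
Rw=Rc.T@cv2.Rodrigues(r)[0];c=Rc.T@(t.ravel()-tc)
print(c,'vs tcp .4639 .0349 .2009'); print(Rw.round(3),'pitch front down deg',np.degrees(np.arcsin(-Rw[2,0])),'roll',np.degrees(np.arcsin(Rw[2,1])))
print('reproj',(cv2.projectPoints(o,r,t,K,None)[0].reshape(-1,2)-img).round(1).tolist())
E
```

```text
[0.46205303 0.03530533 0.18631804] vs tcp .4639 .0349 .2009
[[ 0.962  0.274  0.009]
 [-0.274  0.962 -0.006]
 [-0.011  0.003  1.   ]] pitch front down deg 0.6058869265939409 roll 0.19711081851524231
reproj [[-0.2, -0.1], [0.2, -0.1], [-0.5, 0.1], [0.5, 0.1]]
```

The pitch is only 0.6°, so the plate is level. It is about 13 mm beyond the edge with its underside about 19 mm above it. I'll lower it slightly, settle and release.

{"op": "move_arm", "data": {"increments": [[0.04, [0.001, 0, 0.004], 0], [0.04, [0, 0, 0], 0], [0.04, [0, 0, 0], 0], [0.04, [0, 0, 0], 0], [0.04, [0, 0, 0], 0]]}}

```text
time_s: 6.5
position: [0.4949, 0.1637, 0.1521]
eef_rot: [0.99, -0.138, -0.0, 0.0]
force: [-0.3, -0.4, -0.7]
gripper_width: 0.566
grasp_force: 30.0
```

{"op": "move_arm", "data": {"increments": [[0.0878, [0, 0, 0], 0], [0.0878, [0, 0, 0], 0], [0.0878, [0, 0, 0], 0], [0.0878, [0, 0, 0], 0], [0.0878, [0, 0, 0], 0]]}}

```text
time_s: 7.0
position: [0.4949, 0.1636, 0.1522]
eef_rot: [0.99, -0.139, 0.0, -0.0]
force: [0.2, 0.8, -0.1]
gripper_width: 0.973
grasp_force: 0.0
```

{"op": "move_arm", "data": {"increments": [[0.0878, [0, 0, 0], 0], [0.0878, [0, 0, 0], 0], [0.0878, [0, 0, -0.02], 0], [0.0878, [0, 0, -0.04], 0], [0.0878, [0, 0, -0.04], 0]]}}

```text
time_s: 7.5
position: [0.4942, 0.1634, 0.2527]
eef_rot: [0.99, -0.139, -0.001, 0.0]
force: [0.6, -0.1, -0.4]
gripper_width: 1.001
grasp_force: 0.0
```

{"op": "move_arm", "data": {"increments": [[0.0878, [-0.03, 0, -0.02], 0], [0.0878, [-0.03, 0, 0], 0], [0.0878, [0, 0.03, 0], 0], [0.0878, [0, 0, 0], 0], [0.0878, [0, 0, 0], 0]]}}

```text
time_s: 8.0
position: [0.4292, 0.1512, 0.2725]
eef_rot: [0.99, -0.139, 0.0, -0.0]
force: [-0.4, -0.7, 0.7]
gripper_width: 1.001
grasp_force: 0.0
```

```bash
python3 - <<'E'
from h import *
w=snap('wrist','w5')['color'];sc=snap('scene','s5')['color'][150:310,170:320];t=snap('top','t5')['color'][130:250,180:300]
im=np.hstack([cv2.resize(w,(480,300)),cv2.resize(sc,(300,300),interpolation=cv2.INTER_CUBIC)])
im2=np.hstack([cv2.resize(t,(300,300),interpolation=cv2.INTER_CUBIC),np.zeros((300,480,3),np.uint8)])
cv2.imwrite('pics/c5.png',np.vstack([im,im2])[:,:,::-1]);s=read_state();print(s['time_s'],s['position'],s['force'])
E
```

```text
8.15 [0.42958838 0.15158994 0.27215987] [0.75789962 0.82792385 0.84907522]
```

View pics/c5.png

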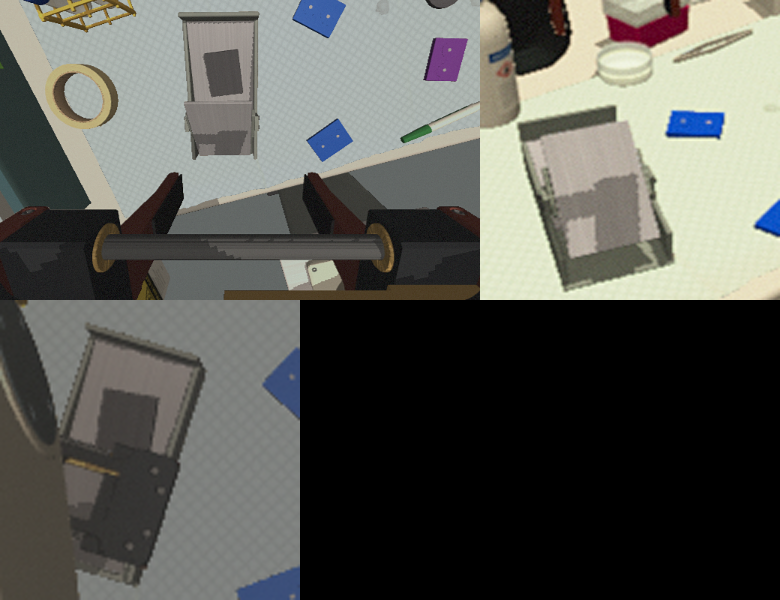

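The wrist view shows the plate lying flat in the catch bed at about (298,97) native. Its plain face is up with no pads visible, the disc and bar were not touched, and the arm is clear.

```bash
python3 -c "
from h import *
print(job.close_job())"
```

```text
the job is handed in; nothing more can be done
None
```

The steel sample plate flipped off the ramp edge and lies in the catch bed with its plain face up, so the pads face down; the disc and bar were not touched, and the job was handed in at about 8 s.

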